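# Load the marking guard and latch its gate

### The arm

A 6-joint arm with a two-finger parallel gripper is mounted at the origin on a cart in front of the work surface, level with it; the furniture and walls round the work are solid. World frame = base frame: x ahead of the robot, y to its left, z up, the work surface at z = 0. Lengths are in mm, angles in degrees, forces in N, time in s.
With the tool pointing down it reaches from about 350 to 850 mm from the base axis. Payload 8.1 kg.
Tool frame: the origin (TCP) lies midway between the tips of the shut fingers; the grasp point (between the pads) lies 19 mm behind it (hold_point_z is the distance from the TCP to the grasp point, in mm); z points along the fingers, y is the direction in which the jaws open and shut (so a half turn about z gives the same grasp; the last joint's range is limited). The gripper opens to 85 mm and grips with 20 to 120 N. Pads are 22 mm wide; open, the fingers measure 114 mm over their backs; the gripper's body (76 mm by 85 mm) begins 54 mm behind the grasp point. The pads swing forward as they close: fully open they stand 13 mm farther back than shut.
Start: joints at [60.596, 7.471, 85.268, -0, 87.261, -4.893], TCP at [248.902, 545.942, 231.292] pointing down, gripper open.
Joint ranges: [-169.43, 169.43], [-51.17, 129.36], [1.28, 143.12], [-76.62, 256.62], [0, 156.53], [-152.29, 152.29]. Speed limits (degrees/s): [136.94, 136.94, 159.86, 180, 180, 180].

### API

Orientations are given as [roll, pitch, yaw] about the fixed x, y, z axes, in that order (R = Rz(yaw) Ry(pitch) Rx(roll)).
In Python, from bench import sense, snapshot, camera_params, hand_in, hold_point_z gives the robot as it stands.
- The arm moves only by the tool servo_tool, never from a script. Its argument "motion" is a list of rows, each a list of 7 numbers: the finger opening in mm, from 0 to 85.4, then the shift along the tool's x, y, z in mm, then the turn, a rotation vector about the tool's x, y, z in rad. A call has 1 to 10 rows; each row shifts and turns the pose as measured when the row begins, along the tool's axes as they then stand; what a row does not reach is not made up. A row lasts 1/10 s, in which the tool goes at most 50 mm and 8.59 degrees, less where a joint would pass 70% of its speed; a pose out of reach is approached as far as the arm can. A call with a gripper value outside its range is refused whole. The fingers move at their own pace and stop on an object; "force" is the grip in N (left out, the last holds). Time passes only in rows, so rows that do not move let the fingers close. It gives the time, the measured TCP pose, the force and the opening at its end, in the units of the state.
- sense(): the state, without advancing time (a new reading comes with each control period).
- snapshot(name): name is "scene" or "top" or "wrist"; returns the picture (384x512x3 uint8, blue, green, red); there is no depth.
- camera_params(name): a dict with "fx", "fy", "cx", "cy" (pixels), "D" ([k1, k2, p1, p2, k3] as OpenCV has them; the pictures are not rectified), "R" (3x3) and "t" (3): a world point X has camera coordinates R X + t; the wrist camera has in their place "tool_from_camera" (4x4, takes a point from camera to tool coordinates, whose origin is the TCP and whose axes are the flange's). Camera axes: x right, y down, z forward; pixel columns grow to the right and rows downward; lengths in mm; the calibration is good to about 2 mm. A picture is of the moment at which its call begins: read the wrist's pose just before it. camera_params takes no time and is no camera call.
- hand_in(): hands the job in, once; it reports no verdict.
The state is a dict: "time": time; "joint_pos": joint angles; "qd": joint speeds; "joint_efforts": joint torques, N m; "tool_pos": TCP position; "tcp_rot": TCP orientation; "ft_force": force on the tool from outside, world axes, zero at the start; "wrist_torque": the same for the moment, N m; "finger_gap": finger opening in mm.
Only numpy, scipy, OpenCV 4.12 (cv2) and the standard library are available. Lean on these libraries where they do the work, as an engineer would, in place of code of your own. Each camera call takes 0.05 s, during which the arm holds its last target. There are 200 camera calls.

### The job

Lay the short flat steel bar offcut flat and lengthwise in the middle of the black rubber pad inside the open-topped chip guard, and push the guard's yellow gate shut until its sprung latch snaps in and holds it.

Things in the scene. Friction and masses are not known exactly. Their poses are not given: they have to be found in the camera images.
- steel_offcut: short solid bar of bare grey steel, 20 x 85 x 12 mm (x, y, z), about 0.12 kg, lying flat on the worktop; origin at the centre of its underside, z up, y along its length. Near it lie a hex nut and a small black rubber block, which are not wanted.
- guard: fixed chip guard; origin under its centre, x to its rear, y left, z up. Base 210x200 mm, 8 thick; rubber pad 45x110 mm (x, y) at its centre, top 12 mm up, bar along y. 5 mm walls, tops 55 mm up: y = +-88, x = -83 to 82; rear x = 85, behind it a housing 66 mm high. Open above. Gate in front, hinge axis at x = -85, y = 85; strike pin and bracket at x = -100 to -84, y = -68 to -97, 57 high.
- gate (a joint): gate angle, rad: 0 shut (along the guard's y); grows as the free right end swings out to the front, to 1.2; stop at -0.02. A weak spring (about 1 N at the push plate) returns it to about 0.65 unless latched. In the last 0.14 rad the sloped brass tongue rides over the strike pin: up to 10 N at the plate. It snaps in just below 0.03; latched, the gate rests at 0.01 to 0.02.
- gate_push (a point): centre of the black push plate (36 x 32 mm) on the gate's outer face near its free end, 39 mm above the worktop, 123 mm from the hinge axis along the gate and 9 mm in front of it. Turns with the gate: x = closing direction, through the gate; y along the gate to the hinge; z up. The yellow gate is 150 mm long, 12 to 64 mm above the worktop; the tongue sticks out 12 mm beyond its end.
Things that resemble listed ones, but are neither listed nor needed, are in the scene too. Leave any blue, purple or red look-alike of the steel_offcut alone.

How it is judged (in metres and radians):
At the end, for the whole second after the job is handed in: the steel bar lies still and flat on the rubber pad, its centre within 20 mm of the pad's centre and its length within 0.22 rad (12 degrees) of the pad's length, and the gate is latched shut (gate angle under 0.03 rad, which it keeps untouched only when the tongue has snapped in) (horizontal distance between steel_offcut and guard below 0.02 m and angle between the y axis of steel_offcut and the y axis of guard, either way round below 0.22 rad and angle between steel_offcut's own z axis and vertical below 0.15 rad and z of steel_offcut in the frame of guard between 0.008 and 0.017 m and linear speed of steel_offcut below 0.02 m/s and value of joint gate below 0.03 rad).
It also fails if it takes over 48 s, if anything falls off the work surface, if the arm or the gripper's body presses on something with over 40 N, if the wrist force passes 120 N, or if a joint passes its speed limit or range.

## Working session

There is one attempt and no reset: what is moved stays moved. The work goes in short steps, Python scripts to look and compute and a tool call to move; the robot and the scene stay as the last step left them, time stands still between calls to the robot, and variables do not carry over. Pictures are saved under pics/ and viewed, about 8 in all and at most 12, crops included, and the job is handed in when it is done.

Besides the shell and the picture viewer there is one more tool, called after "Emit:" in YAML: its name, and indented under it one key for each argument. servo_tool: Moves the arm, as the interface text tells. Its arguments: {"type":"object","properties":{"motion":{"type":"array"},"force":{"type":"number"}},"required":["motion"]}

```bash
mkdir -p pics; cat > h.py <<'E'
import numpy as np, cv2
from bench import sense, snapshot, camera_params, hand_in, hold_point_z
from scipy.spatial.transform import Rotation as Ro
def ray(name,uv,s=None):
    p=camera_params(name);K=np.array([[p['fx'],0,p['cx']],[0,p['fy'],p['cy']],[0,0,1.]])
    n=cv2.undistortPoints(np.float64(uv).reshape(-1,1,2),K,np.float64(p['D'])).reshape(-1,2)
    d=np.c_[n,np.ones(len(n))]
    if name=='wrist':
        s=s or sense();T=np.array(p['tool_from_camera']);R=Ro.from_euler('xyz',s['tcp_rot'],degrees=True).as_matrix()
        return R@T[:3,3]+np.array(s['tool_pos']), d@(R@T[:3,:3]).T
    R=np.array(p['R']);return -R.T@np.array(p['t']), d@R
def onplane(name,uv,z,s=None):
    o,d=ray(name,uv,s);return o+d*((z-o[2])/d[:,2])[:,None]
def proj(name,X):
    p=camera_params(name);K=np.array([[p['fx'],0,p['cx']],[0,p['fy'],p['cy']],[0,0,1.]])
    return cv2.projectPoints(np.float64(X).reshape(-1,1,3),cv2.Rodrigues(np.array(p['R']))[0],np.float64(p['t']),K,np.float64(p['D']))[0].reshape(-1,2)
E
python3 - <<'E'
from h import *
print(sense(),hold_point_z)
a=snapshot('top');b=snapshot('scene');cv2.imwrite('pics/top.png',a);cv2.imwrite('pics/scene.png',b)
E
```

```text
{'time': 0.0, 'joint_pos': array([ 6.05945383e+01,  7.51363828e+00,  8.53293811e+01,  1.83610776e-03,
        8.72593389e+01, -4.89269684e+00]), 'qd': array([ 0.05528339, -0.07659141, -0.01617607, -0.03905378, -0.02520208,
       -0.08345839]), 'joint_efforts': array([ 1.22539899e-03, -5.69390881e+01, -5.00566542e+01, -9.65839104e-05,
        1.42622300e-02,  2.57358482e-05]), 'tool_pos': array([248.64077362, 545.4715222 , 230.25875272]), 'tcp_rot': array([-1.79898171e+02, -1.05572917e-02,  1.55487136e+02]), 'ft_force': array([-0.90037627,  0.30631135,  0.30449077]), 'wrist_torque': array([-0.01442142,  0.02560578,  0.05624345]), 'finger_gap': 85.4516890491442} 18.700000000000003
```

View pics/top.png

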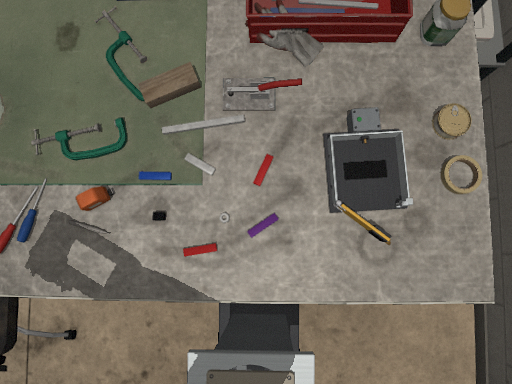

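View pics/scene.png

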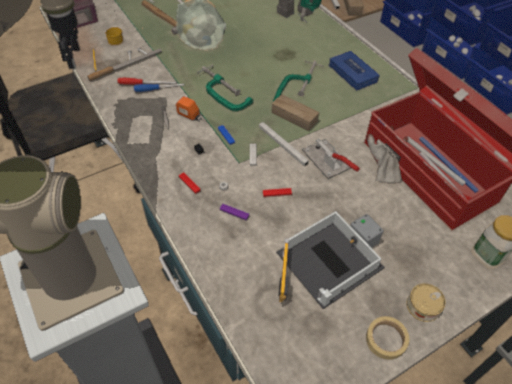

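Candidates for the offcut (top view):
- short grey bar at (200,163), about 33 px, which is roughly 85 mm
- long grey bar at (203,124), about 200 mm
- clamp plate at (248,95)
- blue (155,176), red (263,170) and (200,250), and purple (263,225) look-alikes

I choose the grey one at (200,163) and will check it in a crop.

```bash
python3 - <<'E'
from h import *
a=cv2.imread('pics/top.png')
def rect(mask,x0,y0,x1,y1,z,n):
    m=np.zeros_like(mask);m[y0:y1,x0:x1]=mask[y0:y1,x0:x1]
    c=max(cv2.findContours(m,0,cv2.CHAIN_APPROX_NONE)[0],key=cv2.contourArea)
    w=onplane('top',c.reshape(-1,2).astype(float),z)[:,:2]
    r=cv2.minAreaRect(w.astype(np.float32));print(n,cv2.minAreaRect(c),'world',r,cv2.boxPoints(r).round(0).tolist());return m
g=cv2.cvtColor(a,cv2.COLOR_BGR2GRAY);hsv=cv2.cvtColor(a,cv2.COLOR_BGR2HSV)
rect(((g>165)*255).astype(np.uint8),180,148,220,178,12,'bar')
rect(((g<30)*255).astype(np.uint8),340,155,395,185,12,'pad')
rect(((g<90)*255).astype(np.uint8),328,130,410,204,8,'floor')
rect(cv2.inRange(hsv,(15,120,120),(35,255,255)),330,195,400,250,64,'gate')
crop=lambda im,x0,y0,x1,y1:cv2.resize(im[y0:y1,x0:x1],(400,400*(y1-y0)//(x1-x0)),interpolation=cv2.INTER_CUBIC)
b=cv2.imread('pics/scene.png')
cv2.imwrite('pics/c1.png',np.vstack([np.hstack([crop(a,170,140,250,195),crop(a,320,100,420,169)]),np.hstack([crop(a,320,160,420,250)[:320],crop(b,265,205,395,310)[:320]])]))
E
```

```text
bar ((203.56065368652344, 168.86721801757812), (18.89574432373047, 5.554203987121582), 13.240518569946289) world ((614.827392578125, 125.70571899414062), (49.990089416503906, 14.557792663574219), 76.6455307006836) [[602.0, 103.0], [616.0, 100.0], [628.0, 148.0], [614.0, 152.0]]
pad ((364.6498107910156, 169.3968963623047), (16.842138290405273, 42.541988372802734), 86.42366790771484) world ((613.8093872070312, -290.40069580078125), (43.85577392578125, 108.99138641357422), 3.7697062492370605) [[588.0, -237.0], [596.0, -346.0], [639.0, -343.0], [632.0, -235.0]]
floor ((370.10003662109375, 169.6999969482422), (71.50215911865234, 69.67516326904297), 85.2363510131836) world ((615.7385864257812, -304.7351379394531), (185.36166381835938, 179.2975311279297), 3.5341033935546875) [[518.0, -221.0], [529.0, -400.0], [714.0, -389.0], [703.0, -210.0]]
gate ((365.2594299316406, 222.14324951171875), (59.40534210205078, 3.4555084705352783), 36.02737808227539) world ((476.0527648925781, -275.0107116699219), (140.41873168945312, 8.386246681213379), 53.618309020996094) [[431.0, -329.0], [438.0, -334.0], [521.0, -221.0], [514.0, -216.0]]Traceback (most recent call last):
  File "<stdin>", line 15, in <module>
    return _nx.concatenate(arrs, 1, dtype=dtype, casting=casting)
           ~~~~~~~~~~~~~~~^^^^^^^^^^^^^^^^^^^^^^^^^^^^^^^^^^^^^^^
ValueError: all the input array dimensions except for the concatenation axis must match exactly, but along dimension 0, the array at index 0 has size 275 and the array at index 1 has size 276
```

```bash
python3 - <<'E'
from h import *
a=cv2.imread('pics/top.png')
g=cv2.cvtColor(a,cv2.COLOR_BGR2GRAY);s=cv2.cvtColor(a,cv2.COLOR_BGR2HSV)[...,1]
print(g[152:176:2,182:218:2]); 
crop=lambda im,x0,y0,x1,y1:cv2.resize(im[y0:y1,x0:x1],(400,300),interpolation=cv2.INTER_CUBIC)
b=cv2.imread('pics/scene.png')
cv2.imwrite('pics/c1.png',np.vstack([np.hstack([crop(a,170,140,238,191),crop(b,225,130,285,175)]),np.hstack([crop(a,320,170,420,245),crop(b,265,205,395,303)])]))
for t in (150,158):
    m=np.zeros_like(g);m[148:180,180:220]=(g[148:180,180:220]>t)*255
    c=max(cv2.findContours(m,0,cv2.CHAIN_APPROX_NONE)[0],key=cv2.contourArea)
    print(t,cv2.minAreaRect(c),cv2.minAreaRect(onplane('top',c.reshape(-1,2).astype(float),12)[:,:2].astype(np.float32)))
E
```

```text
[[ 98  88  89 102 101 103 102  93  95  91  87 126 127 119 111 120 127 125]
 [ 91  90 102 148 122  87 101  97  98  90  82 117 113 116 121 127 128 127]
 [ 92  87 146 141 147 151 120  82  99  91  92 107 109 111 118 126 130 136]
 [ 98 118 155 148 149 155 161 152 106  73  97 119 125 120 127 127 137 137]
 [105  99 126 161 153 156 160 153 159 142  95 127 128 126 130 131 137 140]
 [102 102  98  98 144 161 156 150 156 157 157 128 124 143 138 147 142 147]
 [104  99 101  96  97 110 153 164 163 161 152 153 145 120 122 139 141 149]
 [ 97 100 101 107  98  99  95 132 178 170 164 157 152 147 145 125 146 150]
 [100  99 102  98  99 102 104 104  95 146 184 169 162 160 166 166 130 145]
 [ 98  97 100 101  98  99 104 102 102  94 113 175 183 171 161 173 117 139]
 [ 99 101 103 104 103 101 102  99 100  96 107 129 141 192 194 172 115 147]
 [ 96 101 102 100 102 102 101 100  99  94 105 133 126 119 163 101 137 137]]
150 ((199.25, 163.75), (30.355249404907227, 6.859943389892578), 30.963754653930664) ((628.4046630859375, 137.2641143798828), (80.89466857910156, 17.89132308959961), 59.08156967163086)
158 ((201.92698669433594, 165.016845703125), (24.485952377319336, 6.6779866218566895), 32.00538635253906) ((624.9556274414062, 130.10159301757812), (65.11764526367188, 17.373416900634766), 58.17112350463867)
```

View pics/c1.png

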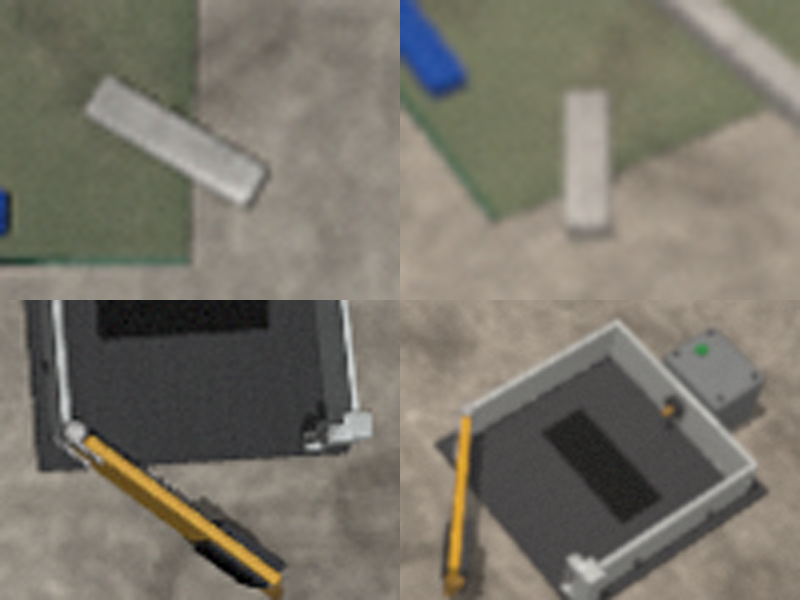

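The crop shows a plain grey bar, about 80 x 18 mm, centred near (199.8,163.6). It matches the description. Its length runs about 59° from world x, so tool yaw 59 puts the jaws across it.

Emit:
servo_tool:
  motion:
    - [50,0,0,0,0,0,0.149]
    - [50,0,0,0,0,0,0.149]
    - [50,0,0,0,0,0,0.149]
    - [50,0,0,0,0,0,0.149]
    - [50,0,0,0,0,0,0.149]
    - [50,0,0,0,0,0,0.149]
    - [50,0,0,0,0,0,0.149]
    - [50,0,0,0,0,0,0.149]
    - [50,0,0,0,0,0,0.149]
    - [50,0,0,0,0,0,0.149]
  force: 40

```text
time: 1.1
tool_pos: [246.9, 542.4, 223.7]
tcp_rot: [-179.9, 0.7, 69.3]
ft_force: [-0.0, 0.6, -0.1]
finger_gap: 50.3
```

```bash
cat >> h.py <<'E'
def d(x,y,z,yaw):
    s=sense();R=Ro.from_euler('xyz',s['tcp_rot'],degrees=True);Rt=Ro.from_euler('xyz',[180,0,yaw],degrees=True)
    print('t',s['time'],'pos',np.round(s['tool_pos'],1),'rot',np.round(s['tcp_rot'],2),'F',np.round(s['ft_force'],1),'gap',round(s['finger_gap'],1),'j',np.round(s['joint_pos'],0))
    sh=np.array([x,y,z])-s['tool_pos']
    print('shift now',np.round(R.inv().apply(sh),1),'after turn',np.round(Rt.inv().apply(sh),1),'turn',np.round((R.inv()*Rt).as_rotvec(),3))
E
python3 -c "
from h import *
d(628.5,136.5,180,59)"
```

```text
t 1.1 pos [246.9 542.4 223.7] rot [-179.89    0.74   69.29] F [-0.   0.6 -0.1] gap 50.3 j [61.  8. 86. -0. 87. 81.]
shift now [-244.1  500.6   45.9] after turn [-151.4  536.1   43.7] turn [-0.001  0.013  0.18 ]
```

Emit:
servo_tool:
  motion:
    - [50,0,0,0,0,0.006,0.09]
    - [50,0,0,0,0,0.006,0.09]
    - [50,-12,44,2,0,0,0]
    - [50,-12,44,2,0,0,0]
    - [50,-12,44,2,0,0,0]
    - [50,-12,44,2,0,0,0]
    - [50,-12,44,2,0,0,0]
    - [50,-12,44,2,0,0,0]
    - [50,-12,44,2,0,0,0]
    - [50,-12,44,2,0,0,0]

```text
time: 2.1
tool_pos: [497.7, 269.1, 201.6]
tcp_rot: [-179.8, 0.4, 58.8]
ft_force: [0.6, -0.1, -0.3]
finger_gap: 49.9
```

```bash
python3 -c "
from h import *
d(628.5,136.5,180,59)"
```

```text
t 2.1 pos [497.7 269.1 201.6] rot [-179.76    0.4    58.78] F [ 0.6 -0.1 -0.3] gap 49.9 j [23.  4. 93. -0. 84. 54.]
shift now [-45.4 180.7  21.2] after turn [-46.3 180.4  21.6] turn [-0.004  0.007 -0.004]
```

Emit:
servo_tool:
  motion:
    - [50,-11,41,3,0,0.003,0]
    - [50,-11,41,3,0,0.003,0]
    - [50,-11,41,3,0,0,0]
    - [50,-11,41,3,0,0,0]
    - [50,-3,25,2,0,0,0]
    - [50,0,0,-0.7,0,0,0]

```text
time: 2.7
tool_pos: [640.6, 117.7, 182.9]
tcp_rot: [-179.6, 0.3, 58.4]
ft_force: [-0.1, 0.6, -0.1]
finger_gap: 50.2
```

```bash
python3 - <<'E'
from h import *
d(628.5,136.5,120,59)
s=sense();w=snapshot('wrist');cv2.imwrite('pics/w1.png',w)
E
```

```text
t 2.7 pos [640.6 117.7 182.9] rot [-179.6     0.29   58.4 ] F [-0.1  0.6 -0.1] gap 50.2 j [ 6. 17. 79.  0. 84. 37.]
shift now [ 10.  -19.8  62.9] after turn [  9.9 -20.1  62.9] turn [-0.007  0.005 -0.011]
```

View pics/w1.png

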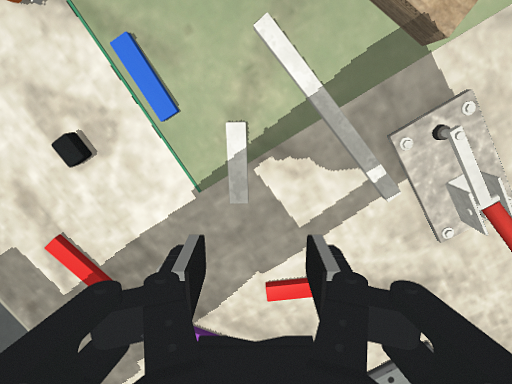

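The wrist view shows the grey bar with its ends at about (236.5,122) and (238.5,203), nearly lined up with the tool. I'll localise it from those.

```bash
python3 - <<'E'
from h import *
s=sense();w=cv2.imread('pics/w1.png');h=cv2.cvtColor(w,cv2.COLOR_BGR2HSV)
m=np.zeros(w.shape[:2],np.uint8)
q=w[110:212,218:258].astype(int);sat=h[110:212,218:258,1];print(w[130:210:8,238].tolist(),w[160,222:256:2].tolist(),w[196,222:256:2].tolist())
m[110:212,218:258]=((sat<18)&(q[...,1]>110))*255
c=max(cv2.findContours(m,0,cv2.CHAIN_APPROX_NONE)[0],key=cv2.contourArea)
print(cv2.minAreaRect(c))
P=onplane('wrist',c.reshape(-1,2).astype(float),12,s)[:,:2]
print(cv2.minAreaRect(P.astype(np.float32)))
e=onplane('wrist',[[236.5,122],[238.5,203]],12,s);print(e,e.mean(0),np.degrees(np.arctan2(*(e[0]-e[1])[[1,0]])))
E
```

```text
[[231, 239, 239], [236, 243, 243], [243, 248, 248], [152, 161, 161], [164, 174, 174], [156, 166, 167], [150, 159, 160], [147, 157, 158], [144, 153, 152], [165, 174, 174]] [[147, 186, 177], [151, 191, 184], [113, 144, 137], [203, 212, 215], [150, 159, 160], [154, 164, 164], [154, 163, 163], [157, 166, 167], [159, 169, 170], [164, 174, 174], [169, 179, 180], [170, 181, 181], [157, 165, 164], [78, 103, 94], [82, 105, 97], [86, 102, 100], [112, 124, 131]] [[128, 143, 148], [131, 146, 152], [137, 152, 158], [138, 153, 159], [164, 173, 173], [158, 167, 169], [161, 170, 172], [146, 154, 156], [145, 153, 153], [151, 160, 161], [158, 167, 167], [160, 171, 171], [162, 171, 172], [114, 125, 127], [135, 148, 153], [135, 151, 155], [137, 152, 157]]
((237.0453643798828, 161.99794006347656), (80.82563018798828, 19.525293350219727), 87.39744567871094)
((627.348876953125, 138.16769409179688), (83.8064193725586, 19.783855438232422), 59.72853469848633)
[[649.30938241 173.60876435  12.        ]
 [605.62077698 101.24883625  12.        ]] [627.4650797 137.4288003  12.       ] 58.877766425373196
```

Emit:
servo_tool:
  motion:
    - [50,5,-11,10,-0.004,0.003,-0.01]
    - [50,5,-11,10,-0.004,0.002,-0.01]
    - [50,0,0,25,0,0,0]
    - [50,0,0,25,0,0,0]
    - [50,0,0,25,0,0,0]
    - [50,0,0,20,0,0,0]
    - [50,0,0,10,0,0,0]
    - [50,0,0,-0.7,0,0,0]

```text
time: 3.55
tool_pos: [617.6, 150.0, 54.0]
tcp_rot: [-179.9, -0.1, 60.2]
ft_force: [-0.8, 0.2, -0.7]
finger_gap: 50.0
```

```bash
python3 - <<'E'
from h import *
d(627.7,137.6,5,59.5)
E
```

```text
t 3.55 pos [617.6 150.   54. ] rot [-1.7987e+02 -6.0000e-02  6.0250e+01] F [-0.8  0.2 -0.7] gap 50.0 j [ 9. 21. 88.  0. 70. 39.]
shift now [-5.8 15.  48.9] after turn [-5.5 15.  49. ] turn [-0.002 -0.001  0.013]
```

Emit:
servo_tool:
  motion:
    - [50,-4,11,4,0,0,0.01]
    - [50,-1,2,4,0,0,0]
    - [50,0,0,4,0,0,0]
    - [50,0,0,-0.7,0,0,0]

```text
time: 3.95
tool_pos: [629.0, 139.4, 45.6]
tcp_rot: [179.9, -0.2, 59.7]
ft_force: [0.7, -0.1, -0.1]
finger_gap: 49.7
```

```bash
python3 - <<'E'
from h import *
d(627.7,137.6,5,59.5)
cv2.imwrite('pics/w2.png',snapshot('wrist'))
E
```

```text
t 3.95 pos [629.  139.4  45.6] rot [179.9   -0.24  59.69] F [ 0.7 -0.1 -0.1] gap 49.7 j [ 8. 23. 87.  0. 70. 38.]
shift now [-2.4 -0.3 40.5] after turn [-2.2 -0.2 40.6] turn [ 0.002 -0.004  0.003]
```

View pics/w2.png

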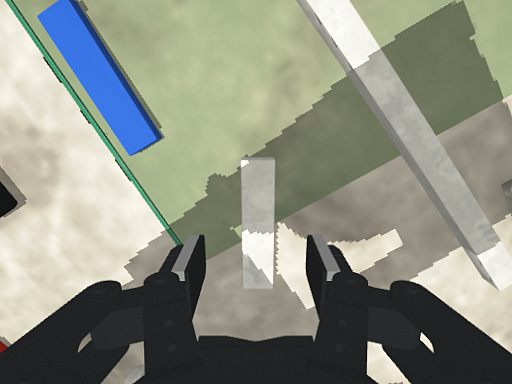

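The bar is centred between the fingers (columns 242–275, jaws at 200 and 312) and parallel to them. Descending.

Emit:
servo_tool:
  motion:
    - [50,-1,0,11,0,0,0]
    - [50,-0.5,0,11,0,0,0]
    - [50,0,0,8,0,0,0]
    - [50,0,0,3,0,0,0]
    - [50,0,0,-0.7,0,0,0]

```text
time: 4.5
tool_pos: [628.7, 138.1, 11.0]
tcp_rot: [179.9, -0.3, 59.7]
ft_force: [-0.3, 0.1, 0.6]
finger_gap: 50.0
```

```bash
python3 -c "
from h import *
d(627.7,137.6,3,59.5)"
```

```text
t 4.5 pos [628.7 138.1  11. ] rot [179.86  -0.27  59.67] F [-0.3  0.1  0.6] gap 50.0 j [ 8. 25. 88.  0. 66. 38.]
shift now [-1.  -0.6  8. ] after turn [-0.9 -0.6  8. ] turn [ 0.002 -0.005  0.003]
```

Emit:
servo_tool:
  motion:
    - [45,-0.5,-0.5,5,0,0,0]
    - [40,0,0,2,0,0,0]
    - [35,0,0,-0.5,0,0,0]
    - [30,0,0,-0.7,0,0,0]

```text
time: 4.9
tool_pos: [628.0, 138.1, 4.9]
tcp_rot: [179.9, -0.3, 59.7]
ft_force: [0.2, 0.4, 0.3]
finger_gap: 30.0
```

```bash
python3 -c "
from h import *
d(627.7,137.6,3,59.5)"
```

```text
t 4.9 pos [628.  138.1   4.9] rot [179.86  -0.28  59.69] F [0.2 0.4 0.3] gap 30.0 j [ 8. 25. 89.  0. 66. 38.]
shift now [-0.6 -0.1  1.9] after turn [-0.6 -0.1  1.9] turn [ 0.002 -0.005  0.003]
```

Emit:
servo_tool:
  motion:
    - [22,0,0,2,0,0,0]
    - [10,0,0,-0.7,0,0,0]
    - [10,0,0,-0.7,0,0,0]
    - [10,0,0,-0.7,0,0,0]
    - [10,0,0,-0.7,0,0,0]
  force: 50

```text
time: 5.4
tool_pos: [628.4, 138.1, 6.4]
tcp_rot: [179.8, -0.3, 59.7]
ft_force: [1.0, -0.9, -1.6]
finger_gap: 18.2
```

```bash
python3 -c "
from h import *
d(627.7,137.6,150,59.5)"
```

```text
t 5.4 pos [628.4 138.1   6.4] rot [179.82  -0.31  59.68] F [ 1.  -0.9 -1.6] gap 18.2 j [ 8. 25. 89.  0. 66. 38.]
shift now [-0.000e+00  1.000e-01 -1.436e+02] after turn [  -0.8   -0.4 -143.6] turn [ 0.003 -0.005  0.003]
```

Emit:
servo_tool:
  motion:
    - [10,0,0,-5,0,0,0]
    - [10,0,0,-15,0,0,0]
    - [10,0,0,-25,0,0,0]
    - [10,0,0,-30,0,0,0]
    - [10,0,0,-30,0,0,0]
    - [10,0,0,-25,0,0,0]
    - [10,0,0,-10,0,0,0]
    - [10,0,0,-0.5,0,0,0]

```text
time: 6.2
tool_pos: [627.3, 137.7, 158.1]
tcp_rot: [179.8, -0.4, 59.7]
ft_force: [-1.1, 0.7, -1.3]
finger_gap: 18.1
```

```bash
python3 - <<'E'
from h import *
d(613.8,-290.4,150,93.8)
cv2.imwrite('pics/w3.png',snapshot('wrist'))
E
```

```text
t 6.2 pos [627.3 137.7 158.1] rot [179.76  -0.36  59.69] F [-1.1  0.7 -1.3] gap 18.1 j [ 8. 16. 83.  0. 80. 38.]
shift now [-376.4  204.4    6.6] after turn [-426.2  -41.9    8.1] turn [ 0.006 -0.005 -0.595]
```

View pics/w3.png

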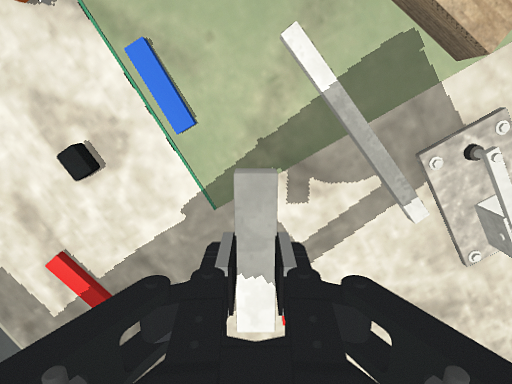

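The bar is held (gap 18.1), with its ends at rows 172 and 331. I'll turn to yaw 93.8 first, then work out the bar's offset in the hand.

Emit:
servo_tool:
  motion:
    - [10,0,0,0,0.001,-0.001,-0.14]
    - [10,0,0,0,0.001,-0.001,-0.14]
    - [10,0,0,0,0.002,-0.001,-0.14]
    - [10,0,0,0,0.002,-0.001,-0.13]
    - [10,0,0,0,0,0,0]

```text
time: 6.75
tool_pos: [622.6, 137.0, 148.3]
tcp_rot: [-179.3, 0.0, 92.3]
ft_force: [0.6, 0.7, -1.0]
finger_gap: 18.6
```

```bash
python3 - <<'E'
from h import *
T=np.array(camera_params('wrist')['tool_from_camera']);p=camera_params('wrist')
K=np.array([[p['fx'],0,p['cx']],[0,p['fy'],p['cy']],[0,0,1.]])
n=cv2.undistortPoints(np.float64([[[234,172]],[[277,172]],[[237,331]],[[275,331]]]),K,np.float64(p['D'])).reshape(-1,2)
dd=np.c_[n,np.ones(4)]@T[:3,:3].T;o=T[:3,3]
for z in (-4,-6,-8): print(np.round(o+dd*((z-o[2])/dd[:,2])[:,None],1).tolist())
d(613.8,-290.4,150,93.8)
E
```

```text
[[40.6, -10.4, -4.0], [40.6, 9.3, -4.0], [-47.2, -10.6, -4.0], [-47.2, 10.0, -4.0]]
[[41.0, -10.2, -6.0], [41.0, 9.2, -6.0], [-45.5, -10.4, -6.0], [-45.5, 9.8, -6.0]]
[[41.4, -10.1, -8.0], [41.4, 9.1, -8.0], [-43.8, -10.3, -8.0], [-43.8, 9.7, -8.0]]
t 6.75 pos [622.6 137.  148.3] rot [-1.7926e+02  4.0000e-02  9.2340e+01] F [ 0.6  0.7 -1. ] gap 18.6 j [ 8. 17. 83.  0. 81.  5.]
shift now [-426.7  -26.3   -1.1] after turn [-425.9  -37.1   -1.7] turn [-0.013  0.    -0.025]
```

Emit:
servo_tool:
  motion:
    - [10,-20,0,0,-0.006,0,-0.012]
    - [10,-40,-3,0,-0.006,0,-0.012]
    - [10,-45,-4,0,0,0,0]
    - [10,-45,-4,0,0,0,0]
    - [10,-45,-4,0,0,0,0]
    - [10,-45,-4,0,0,0,0]
    - [10,-45,-4,0,0,0,0]
    - [10,-40,-4,0,0,0,0]
    - [10,-20,0,0,0,0,0]
    - [10,0,0,0,0,0,0]

```text
time: 7.75
tool_pos: [603.2, -219.2, 132.4]
tcp_rot: [-178.9, -0.2, 91.5]
ft_force: [-0.2, 0.8, -1.4]
finger_gap: 18.2
```

```bash
python3 - <<'E'
from h import *
d(613.8,-289,150,93.8)
E
```

```text
t 7.75 pos [ 603.2 -219.2  132.4] rot [-178.88   -0.23   91.47] F [-0.2  0.8 -1.4] gap 18.2 j [-24.  18.  83.  -0.  80. -26.]
shift now [-70.    8.4 -18. ] after turn [-70.4   5.9 -17.6] turn [-0.019 -0.004 -0.041]
```

Emit:
servo_tool:
  motion:
    - [10,-22,2,-3,-0.006,-0.001,-0.014]
    - [10,-25,3,-3,-0.006,-0.001,-0.014]
    - [10,-12,0,-3,-0.006,-0.001,-0.014]
    - [10,-3,0,-1,0,0,0]
    - [10,0,0,0,0,0,0]

```text
time: 8.25
tool_pos: [608.4, -278.6, 136.5]
tcp_rot: [-179.5, -0.4, 93.2]
ft_force: [-0.4, -0.3, -1.1]
finger_gap: 18.2
```

```bash
python3 - <<'E'
from h import *
s=sense();d(613.8,-289,100,93.8)
w=snapshot('wrist');cv2.imwrite('pics/w4.png',w)
E
```

```text
t 8.25 pos [ 608.4 -278.6  136.5] rot [-179.54   -0.45   93.24] F [-0.4 -0.3 -1.1] gap 18.2 j [-29.  22.  78.   0.  80. -32.]
shift now [-11.    5.1  36.3] after turn [-10.8   4.7  36.5] turn [-0.008 -0.008 -0.01 ]
```

View pics/w4.png

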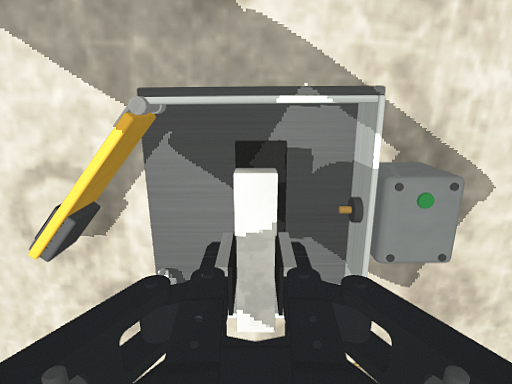

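The bar hangs over the pad. The pad's far edge shows at (235–287, 141), the hinge at (138,104), and a small orange-tipped plunger on the rear wall at (345,210). Cross-checking the pad position.

```bash
python3 - <<'E'
from h import *
s=sense();w=cv2.imread('pics/w4.png')
print(np.round(onplane('wrist',[[235,141],[287,141],[261,141]],12,s),1),'hinge',np.round(onplane('wrist',[[138,104]],60,s),1),'plunger tip',np.round(onplane('wrist',[[339,210]],35,s),1))
y=np.radians(93.8);ex=np.array([np.cos(y),np.sin(y)])   # guard +y
gx=np.array([ex[1],-ex[0]])
c=np.array([613.8,-290.4]);print('pred far edge mid',c+55*ex,'corners',c+55*ex-22.5*gx,c+55*ex+22.5*gx,'hinge',c-85*gx+85*ex)
E
```

```text
[[ 587.1 -238.7   12. ]
 [ 631.7 -236.2   12. ]
 [ 609.4 -237.4   12. ]] hinge [[ 522.4 -211.7   60. ]] plunger tip [[ 677.5 -288.2   35. ]]
pred far edge mid [ 610.15493548 -235.52091924] corners [ 587.70440244 -237.012082  ] [ 632.60546851 -234.02975648] hinge [ 523.35359366 -211.22015673]
```

Emit:
servo_tool:
  motion:
    - [10,-6,3,5,-0.004,-0.004,-0.005]
    - [10,-4,1,15,-0.004,-0.004,-0.005]
    - [10,0,0,20,0,0,0]
    - [10,0,0,20,0,0,0]
    - [10,0,0,15,0,0,0]
    - [10,0,0,5,0,0,0]
    - [10,0,0,0,0,0,0]

```text
time: 9.0
tool_pos: [615.2, -283.2, 52.4]
tcp_rot: [179.9, 0.0, 94.1]
ft_force: [-1.0, -0.5, -1.9]
finger_gap: 18.3
```

```bash
python3 - <<'E'
from h import *
s=sense();d(613.4,-290,20,93.8)
E
```

```text
t 9.0 pos [ 615.2 -283.2   52.4] rot [1.799e+02 3.000e-02 9.414e+01] F [-1.  -0.5 -1.9] gap 18.3 j [-29.  27.  81.   0.  72. -33.]
shift now [-6.6 -2.3 32.4] after turn [-6.6 -2.2 32.4] turn [0.002 0.001 0.006]
```

Emit:
servo_tool:
  motion:
    - [10,-4,-1.5,8,0,0,0]
    - [10,-2,-0.5,10,0,0,0]
    - [10,0,0,8,0,0,0]
    - [10,0,0,0,0,0,0]

```text
time: 9.4
tool_pos: [615.1, -290.7, 26.8]
tcp_rot: [179.7, 0.2, 94.1]
ft_force: [0.3, -0.3, -1.4]
finger_gap: 18.4
```

```bash
python3 - <<'E'
from h import *
s=sense();d(613.4,-290,18,93.8)
E
```

```text
t 9.4 pos [ 615.1 -290.7   26.8] rot [1.7972e+02 1.5000e-01 9.4150e+01] F [ 0.3 -0.3 -1.4] gap 18.4 j [-30.  29.  81.   0.  69. -34.]
shift now [ 0.9 -1.7  8.8] after turn [ 0.8 -1.6  8.8] turn [0.005 0.003 0.006]
```

Emit:
servo_tool:
  motion:
    - [10,0,-1,4,0.004,0.002,0]
    - [10,0,0,3,0,0,0]
    - [10,0,0,0,0,0,0]

```text
time: 9.7
tool_pos: [614.4, -291.2, 19.7]
tcp_rot: [179.9, 0.1, 94.1]
ft_force: [0.4, 0.8, -1.5]
finger_gap: 18.4
```

Emit:
servo_tool:
  motion:
    - [10,0,0,1,0,0,0]
    - [10,0,0,0,0,0,0]

```text
time: 9.9
tool_pos: [614.6, -291.2, 19.0]
tcp_rot: [179.9, 0.1, 94.1]
ft_force: [-0.6, -0.2, -0.3]
finger_gap: 18.3
```

Emit:
servo_tool:
  motion:
    - [10,0,0,1,0,0,0]
    - [10,0,0,0.5,0,0,0]

```text
time: 10.1
tool_pos: [615.0, -291.3, 17.9]
tcp_rot: [179.9, 0.1, 94.1]
ft_force: [-0.3, 1.1, -1.2]
finger_gap: 18.2
```

Emit:
servo_tool:
  motion:
    - [10,0,0,1,0,0,0]
    - [10,0,0,0.5,0,0,0]

```text
time: 10.3
tool_pos: [615.2, -291.4, 16.6]
tcp_rot: [179.8, 0.1, 94.1]
ft_force: [0.6, -0.1, -1.3]
finger_gap: 18.2
```

Emit:
servo_tool:
  motion:
    - [10,0,0,1,0,0,0]
    - [10,0,0,0.5,0,0,0]

```text
time: 10.5
tool_pos: [615.4, -291.6, 15.6]
tcp_rot: [179.8, 0.1, 94.1]
ft_force: [-2.3, 0.9, 4.4]
finger_gap: 17.9
```

Contact at TCP z 15.6 (Fz +4.4 N). Releasing.

Emit:
servo_tool:
  motion:
    - [22,0,0,0,0,0,0]
    - [26,0,0,0,0,0,0]
    - [32,0,0,0,0,0,0]
    - [36,0,0,0,0,0,0]
    - [36,0,0,-5,0,0,0]
    - [36,0,0,-20,0,0,0]
    - [36,0,0,-30,0,0,0]
    - [36,0,0,-30,0,0,0]
    - [36,0,0,-20,0,0,0]
    - [36,0,0,0,0,0,0]

```text
time: 11.5
tool_pos: [614.4, -291.0, 124.4]
tcp_rot: [179.9, 0.1, 94.1]
ft_force: [0.7, -0.3, 1.1]
finger_gap: 36.0
```

```bash
python3 - <<'E'
from h import *
s=sense();w=snapshot('wrist');t=snapshot('top')
d(613.8,-290.4,130,93.8)
p=t[150:260,310:440]
cv2.imwrite('pics/w5.png',np.hstack([w,cv2.resize(t[130:250,330:420],(288,384),interpolation=cv2.INTER_CUBIC)]))
cv2.imwrite('pics/top2.png',t)
E
```

```text
t 11.6 pos [ 612.8 -290.1  120.6] rot [-1.7987e+02 -8.0000e-02  9.4140e+01] F [0.9 0.2 0.2] gap 36.3 j [-30.  23.  78.  -0.  79. -34.]
shift now [-0.4  1.  -9.4] after turn [-0.4  1.  -9.4] turn [-0.002 -0.001  0.006]
```

View pics/w5.png

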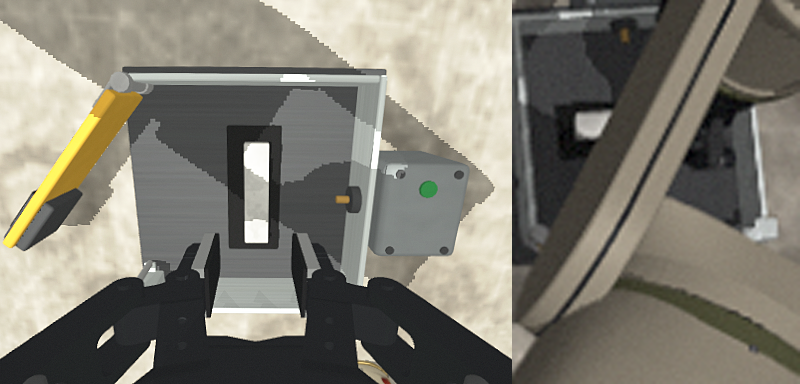

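The bar lies on the pad, columns 244–270, with the pad at columns 227–280. Now I'll compute the bar's offset and the gate push path.

```bash
cat >> h.py <<'E'
C=np.array([613.4,-290.8]);Y=np.radians(3.9);G=np.array([[np.cos(Y),-np.sin(Y)],[np.sin(Y),np.cos(Y)]])
def toguard(p): return (np.asarray(p)[...,:2]-C)@G
def fing(th,gap=0):
    dr=np.array([-np.sin(th),-np.cos(th)]);n=np.array([-np.cos(th),np.sin(th)])
    g=np.array([-85,85])+123*dr+(9+11*np.cos(th)+14.5*np.sin(abs(th))+gap)*n
    return g,C+G@g
E
python3 - <<'E'
from h import *
w=cv2.imread('pics/w5.png')[:,:512]
s=sense();s['tool_pos']=[614.4,-291,124.4];s['tcp_rot']=[179.9,.1,94.1]
for z,q in ((24,[[244,142],[269,142],[246,243],[270,243]]),(12,[[227,126],[282,126],[228,247],[278,248]])):
    P=toguard(onplane('wrist',q,z,s));print(z,P.round(1).tolist(),'centre',P.mean(0).round(1))
for th in (.65,.5,.35,.2,.14,.08,.03,0,-.01): print(th,[x.round(1) for x in fing(th)])
f=fing(.65,25)[1];print(f);d(f[0],f[1],120,3.9)
E
```

```text
24 [[-8.4, 41.2], [11.1, 41.3], [-7.3, -45.1], [13.3, -45.0]] centre [ 2.2 -1.9]
12 [[-22.5, 52.6], [22.0, 52.8], [-24.0, -54.8], [21.3, -55.7]] centre [-0.8 -1.3]
0.65 [array([-180.6,    3.1]), array([ 433. , -299.9])]
0.5 [array([-166.4,  -10.7]), array([ 448.1, -312.8])]
0.35 [array([-150. ,  -22.2]), array([ 465.2, -323.2])]
0.2 [array([-131.6,  -31. ]), array([ 484.2, -330.7])]
0.14 [array([-123.9,  -33.7]), array([ 492.1, -332.9])]
0.08 [array([-115.9,  -35.9]), array([ 500.2, -334.5])]
0.03 [array([-109.1,  -37.3]), array([ 507.1, -335.5])]
0 [array([-105.,  -38.]), array([ 511.2, -335.9])]
-0.01 [array([-103.9,  -38.2]), array([ 512.3, -336. ])]
[ 412.15987696 -286.20853883]
t 11.6 pos [ 612.8 -290.1  120.6] rot [-1.7987e+02 -8.0000e-02  9.4140e+01] F [0.9 0.2 0.2] gap 36.3 j [-30.  23.  78.  -0.  79. -34.]
shift now [  18.4 -199.8    1. ] after turn [-199.9  -17.5    0.6] turn [-3.000e-03  1.000e-03  1.575e+00]
```

The bar is about 3 mm from the pad centre and aligned. Next I turn the tool, shut the fingers and move to the front of the gate.

Emit:
servo_tool:
  motion:
    - [0,0,0,-1,0,0,0.149]
    - [0,0,0,-1,0,0,0.149]
    - [0,0,0,-1,0,0,0.149]
    - [0,0,0,-1,0,0,0.149]
    - [0,0,0,-1,0,0,0.149]
    - [0,0,0,-1,0,0,0.149]
    - [0,0,0,-1,0,0,0.149]
    - [0,0,0,-1,0,0,0.149]
    - [0,0,0,-1,0,0,0.149]
    - [0,0,0,-1,0,0,0.149]

```text
time: 12.6
tool_pos: [601.0, -283.5, 104.3]
tcp_rot: [-178.7, 1.7, 8.0]
ft_force: [0.4, 0.2, 0.7]
finger_gap: -0.0
```

```bash
python3 - <<'E'
from h import *
d(412,-286,120,3.9)
E
```

```text
t 12.6 pos [ 601.  -283.5  104.3] rot [-178.72    1.68    7.97] F [0.4 0.2 0.7] gap -0.0 j [-30.  24.  79.  -0.  79.  52.]
shift now [-187.9  -23.9   -9.6] after turn [-188.8  -10.4  -15.7] turn [-0.021  0.03   0.071]
```

Emit:
servo_tool:
  motion:
    - [0,-10,0,-6,-0.01,0.015,0.035]
    - [0,-30,-3,-4,-0.01,0.015,0.035]
    - [0,-40,-3,-3,0,0,0]
    - [0,-40,-3,-2,0,0,0]
    - [0,-35,0,-2,0,0,0]
    - [0,-15,0,-1,0,0,0]
    - [0,0,0,0,0,0,0]

```text
time: 13.3
tool_pos: [417.4, -280.2, 106.4]
tcp_rot: [-179.1, 1.1, 3.5]
ft_force: [-0.3, 0.3, -0.6]
finger_gap: 0.0
```

```bash
python3 - <<'E'
from h import *
d(412,-286,34,3.9)
E
```

```text
t 13.3 pos [ 417.4 -280.2  106.4] rot [-179.09    1.06    3.5 ] F [-0.3  0.3 -0.6] gap 0.0 j [-40.  -1. 107.  -0.  75.  47.]
shift now [-4.4  6.6 72.4] after turn [-5.8  5.4 72.4] turn [-0.016  0.018 -0.007]
```

Emit:
servo_tool:
  motion:
    - [0,-4,3,8,-0.008,0.009,-0.003]
    - [0,-2,2,15,-0.008,0.009,-0.003]
    - [0,0,0,18,0,0,0]
    - [0,0,0,14,0,0,0]
    - [0,0,0,6,0,0,0]
    - [0,0,0,0,0,0,0]

```text
time: 13.9
tool_pos: [411.5, -283.8, 36.2]
tcp_rot: [-179.9, 0.1, 4.0]
ft_force: [-0.2, 0.4, -0.1]
finger_gap: 0.2
```

```bash
python3 - <<'E'
from h import *
d(448,-313,36,3.9)
E
```

```text
t 13.9 pos [ 411.5 -283.8   36.2] rot [-1.7985e+02  1.0000e-01  3.9800e+00] F [-0.2  0.4 -0.1] gap 0.2 j [-40.   3. 111.   0.  66.  46.]
shift now [34.4 31.7  0.1] after turn [34.5 31.7  0.2] turn [-0.003  0.002  0.001]
```

Emit:
servo_tool:
  motion:
    - [0,10,10,0,0,0,0]
    - [0,10,10,0,0,0,0]
    - [0,10,8,0,0,0,0]
    - [0,10,6,0,0,0,0]
    - [0,6,3,0,0,0,0]
    - [0,0,0,0,0,0,0]

```text
time: 14.5
tool_pos: [463.4, -318.4, 36.0]
tcp_rot: [-179.9, 0.1, 4.1]
ft_force: [-0.5, -0.1, -0.3]
finger_gap: 0.2
```

```bash
python3 - <<'E'
from h import *
d(484,-330.7,36,3.9)
E
```

```text
t 14.5 pos [ 463.4 -318.4   36. ] rot [-1.7985e+02  1.1000e-01  4.1200e+00] F [-0.5 -0.1 -0.3] gap 0.2 j [-40.  12. 101.   0.  67.  46.]
shift now [19.7 13.7 -0.1] after turn [19.7 13.7 -0. ] turn [-0.003  0.002  0.004]
```

Emit:
servo_tool:
  motion:
    - [0,6,5,0,0,0,0]
    - [0,7,5,0,0,0,0]
    - [0,5,3,0,0,0,0]
    - [0,0,0,0,0,0,0]

```text
time: 14.9
tool_pos: [483.4, -330.3, 36.0]
tcp_rot: [-179.8, 0.1, 4.2]
ft_force: [-0.4, -0.1, 0.3]
finger_gap: -0.2
```

```bash
python3 - <<'E'
from h import *
d(510,-336,36,3.9)
cv2.imwrite('pics/w6.png',np.hstack([cv2.resize(snapshot('wrist'),(400,300)),cv2.resize(snapshot('scene')[190:310,250:410],(400,300),interpolation=cv2.INTER_CUBIC)]))
E
```

```text
t 14.9 pos [ 483.4 -330.3   36. ] rot [-1.7982e+02  1.4000e-01  4.1500e+00] F [-0.4 -0.1  0.3] gap -0.2 j [-39.  16.  97.   0.  67.  46.]
shift now [26.2  7.6 -0.1] after turn [26.2  7.5 -0. ] turn [-0.003  0.002  0.004]
```

View pics/w6.png

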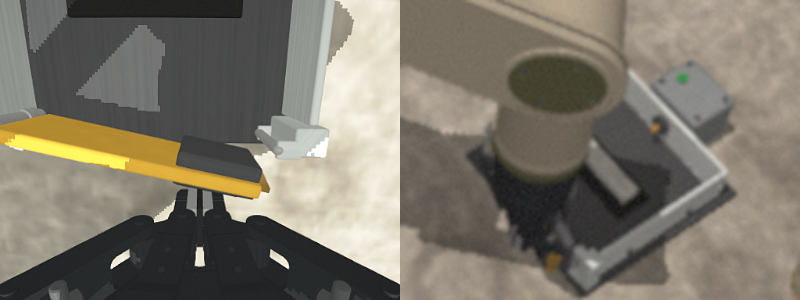

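The gate is being swung shut by the fingertips on the push plate, at about 0.2 rad. The strike is free at wrist-view (290,138) and the bar still lies on the pad. Pushing on in small steps.

Emit:
servo_tool:
  motion:
    - [0,5,2,0,0,0,0]
    - [0,6,2,0,0,0,0]
    - [0,5,1,0,0,0,0]
    - [0,3,1,0,0,0,0]

```text
time: 15.4
tool_pos: [501.1, -334.0, 35.2]
tcp_rot: [-179.7, 0.4, 4.1]
ft_force: [-8.1, 3.0, 5.2]
finger_gap: -0.1
```

Emit:
servo_tool:
  motion:
    - [0,4,1,0,0,0,0]
    - [0,3,0,0,0,0,0]

```text
time: 15.6
tool_pos: [508.1, -334.6, 34.9]
tcp_rot: [-179.6, 0.5, 4.1]
ft_force: [-1.4, -1.4, 0.5]
finger_gap: 0.2
```

Emit:
servo_tool:
  motion:
    - [0,3,0,0,0,0,0]
    - [0,1,0,0,0,0,0]

```text
time: 15.8
tool_pos: [513.0, -334.6, 34.9]
tcp_rot: [-179.7, 0.5, 4.1]
ft_force: [-7.1, 0.2, 3.3]
finger_gap: 0.2
```

Emit:
servo_tool:
  motion:
    - [0,2,0,0,0,0,0]
    - [0,0,0,0,0,0,0]

```text
time: 16.0
tool_pos: [512.7, -334.6, 34.9]
tcp_rot: [-179.6, 0.8, 4.1]
ft_force: [0.1, 0.7, -0.9]
finger_gap: 0.2
```

Emit:
servo_tool:
  motion:
    - [0,-5,0,0,0,0,0]
    - [0,-20,0,0,0,0,0]
    - [0,-30,0,0,0,0,0]
    - [0,-30,0,-20,0,0,0]
    - [0,-20,0,-40,0,0,0]
    - [0,0,0,-40,0,0,0]
    - [0,0,0,-40,0,0,0]
    - [0,0,0,-20,0,0,0]
    - [0,0,0,0,0,0,0]

```text
time: 16.9
tool_pos: [405.8, -341.9, 200.8]
tcp_rot: [-179.6, 0.5, 4.2]
ft_force: [0.5, -0.2, -0.2]
finger_gap: 0.3
```

```bash
python3 - <<'E'
from h import *
d(440,-336,180,3.9)
s=sense();w=snapshot('wrist');cv2.imwrite('pics/w7.png',w)
E
```

```text
t 16.9 pos [ 405.8 -341.9  200.8] rot [-179.64    0.52    4.19] F [ 0.5 -0.2 -0.2] gap 0.3 j [-46.  -2.  98.  -0.  84.  40.]
shift now [34.8 -3.3 20.5] after turn [34.6 -3.6 20.8] turn [-0.006  0.009  0.005]
```

View pics/w7.png

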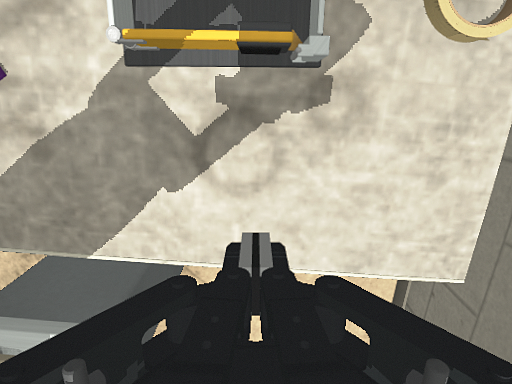

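The gate stays shut with nothing touching it: the yellow bar runs from (120,37) to (298,42), with its tongue behind the strike at (310,45). One last check covers the bar and the gate angle.

```bash
python3 - <<'E'
from h import *
t=snapshot('top');b=snapshot('scene')
cv2.imwrite('pics/f.png',np.hstack([cv2.resize(t[120:220,315:425],(440,400),interpolation=cv2.INTER_CUBIC),cv2.resize(b[200:310,265:395],(360,400),interpolation=cv2.INTER_CUBIC)]))
h=cv2.cvtColor(t,cv2.COLOR_BGR2HSV);m=np.zeros(t.shape[:2],np.uint8);m[195:250,330:410]=cv2.inRange(h,(15,120,90),(35,255,255))[195:250,330:410]
c=max(cv2.findContours(m,0,cv2.CHAIN_APPROX_NONE)[0],key=cv2.contourArea)
P=toguard(onplane('top',c.reshape(-1,2).astype(float),64));v=cv2.fitLine(P.astype(np.float32),2,0,.01,.01).ravel();print('gate',len(P),np.arctan(v[0]/v[1]),P.mean(0))
g=cv2.cvtColor(t,cv2.COLOR_BGR2GRAY);m[:]=0;m[155:185,340:392]=(g[155:185,340:392]>110)*255
c=max(cv2.findContours(m,0,cv2.CHAIN_APPROX_NONE)[0],key=cv2.contourArea)
print('bar',cv2.minAreaRect(toguard(onplane('top',c.reshape(-1,2).astype(float),24)).astype(np.float32)))
E
```

```text
gate 120 0.010069565 [-86.38598845   6.28739176]
bar ((2.12142276763916, 6.228443145751953), (69.28386688232422, 20.640031814575195), 86.26789855957031)
```

View pics/f.png

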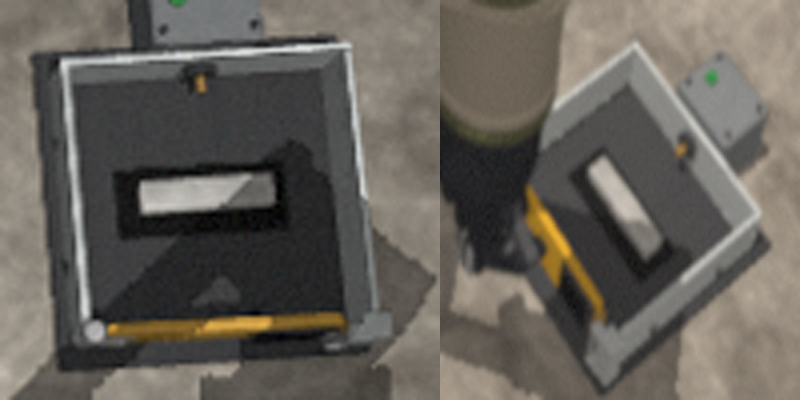

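Both views show the bar flat and lengthwise near the middle of the pad, and the gate shut at about 0.01 rad.

```bash
python3 -c "
from h import *
print(hand_in())"
```

```text
the job is handed in; nothing more can be done
None
```

The grey steel offcut now lies flat and lengthwise on the rubber pad, and the gate is pushed shut and looks latched. I handed the job in at about 17 s of the 48 s limit; the interface gives no verdict.

- **Bar:** right after release, the wrist view put its centre about 3 mm from the pad's centre. The last top view put it 2 mm off in x and 6 mm off in y. That y value is less reliable, because a shadow hid part of the bar and only 69 mm of its 85 mm length was picked up. The length was within about 4° of the pad's in the same view, and both final pictures show it flat on the pad.
- **Gate:** the push force rose to about 9 N over the strike, dropped to about 2 N, then rose again at the stop. With the arm backed off, the gate stayed shut at about 0.01 rad and the tongue was behind the strike.
- **Limits:** the forces I read stayed around 10 N or below, well under the limits, and I saw nothing fall off the surface.

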